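Find the filled battery pack and latch it into the charging dock

TASK

Two battery packs that look alike stand in two white holders; one is filled with cells and heavy, the other is only an empty housing. Find the heavy one by lifting, set it down on the bench to take it again by its narrow ends, stand it in the dock's blue tray, and press it down to the stop and let go, so that the push-push latch catches and holds the tray down (a second full press would pop it up again). The empty pack must end standing in a holder; do not topple either pack and leave the other things on the bench alone.

Things in the scene. Friction and masses are not known exactly. Their poses are not given: they have to be found in the camera images.
- pack_a_mid (a point): battery pack: grey box, orange top, 54 mm (own x) x 34 mm (own y) x 80 mm tall (z); this point is its centre. The two packs look exactly alike: one weighs 0.38 to 0.46 kg (filled with cells), the other 0.12 to 0.14 kg (empty housing); either may be in either holder, only weight tells which it is
- pack_b_mid (a point): battery pack: grey box, orange top, 54 mm (own x) x 34 mm (own y) x 80 mm tall (z); this point is its centre. The two packs look exactly alike: one weighs 0.38 to 0.46 kg (filled with cells), the other 0.12 to 0.14 kg (empty housing); either may be in either holder, only weight tells which it is
- holder_1_mid (a point): where the centre of a pack standing in this white fixed holder lies (46 mm above its underside, 50 mm above the bench); the holder is 80 mm (own x) x 54 mm x 84 mm tall, the pack's x lies along its x. Its tall walls, 3 mm from the pack's narrow ends, let a pack be gripped only across its broad faces (34 mm, along y); there a rim 6 mm high holds the pack's foot with 2.5 mm play
- holder_2_mid (a point): where the centre of a pack standing in this white fixed holder lies (46 mm above its underside, 50 mm above the bench); the holder is 80 mm (own x) x 54 mm x 84 mm tall, the pack's x lies along its x. Its tall walls, 3 mm from the pack's narrow ends, let a pack be gripped only across its broad faces (34 mm, along y); there a rim 6 mm high holds the pack's foot with 2.5 mm play
- free_spot (a point): point on the bare bench top between the holders and the dock (z = 0); about 100 x 120 mm round it is always free, for setting a pack down
- dock: fixed dock, origin at the centre of the pack's place on the bench; base x -45..45 mm, y -59..39 mm, 12 mm high. Two grey walls, 50 mm long in x, 123 mm high, inner faces at y = +-20 mm (3 mm play at a pack's broad faces), outer at y = +30 and -46 mm, black lips on top flare outward. Open at the x ends: there a pack is held by its narrow ends (54 mm, along x); fits either way round
- tray_mid (a point): point of the dock's moving blue tray where the centre of a seated pack lies, 40 mm above the tray's floor, 80 mm above the bench while the tray is up; moves down with it. Axes as the dock's, z up. At its x ends the tray has rims 7 mm high with 3 mm play
- tray (a joint): how far the tray is pressed down (m). 0 = up, sprung up with 6 N there and 7.5 N at the stop (a pack's weight does not press it down); the latch adds some N, the stop lies at 0.018 to 0.019. Push-push: pressed past about 0.0155 and released it returns only to about 0.012 and stays latched; released earlier it springs back to 0; pressed to the stop again from there it pops up to 0
- kapton_roll: amber tape roll, 63 mm across, 19 mm high, bystander; origin at the centre of its underside
- solder_spool: spool of solder wire with blue flanges, 55 mm across, 44 mm high, bystander; origin at the centre of its underside
- cotton_box: round white tub with blue lid, 67 mm across, 62 mm high, bystander; origin at the centre of its underside
- marker_pen: white marker pen with blue cap lying on the blue mat, 127 mm long, bystander; origin at the centre of its underside
Things that resemble listed ones, but are neither listed nor needed, are in the scene too. Leave any red look-alike of the part that bears pack_a_mid alone.

How it is judged:
By the outcome, as a careful person would: the job done as asked, in the order asked, and still so for the second after the job is handed in, with the robot touching nothing.
It also fails if it takes over 67 s, if anything falls off the work surface, if the arm or the gripper's body presses on something with over 40 N, if the wrist force passes 120 N, or if a joint passes its speed limit or range.

ROBOT

A 7-joint arm with a two-finger parallel gripper is mounted at the origin on a cart in front of the work surface, level with it; the furniture and walls round the work are solid. World frame = base frame: x ahead of the robot, y to its left, z up, the work surface at z = 0. Lengths are in m, angles in rad, forces in N, time in s.
With the tool pointing down it reaches from about 0.4 to 0.85 m from the base axis. Payload 10.4 kg.
Tool frame: the origin (TCP) lies at the very end of the fingers, on their centre line; the grasp point (between the pads) lies 19 mm behind it (manip.grip_depth is the distance from the TCP to the grasp point, in m); z points along the fingers, x is the direction in which the jaws open and shut, and the axes are right-handed (so a half turn about z gives the same grasp; the last joint's range is limited). The gripper opens to 85 mm and grips with 20 to 120 N. Pads are 22 mm wide; open, the fingers measure 114 mm over their backs; the gripper's body (76 mm by 85 mm) begins 54 mm behind the grasp point. The pads swing forward as they close: fully open they stand 13 mm farther back than shut.
Start: joints at [-1.224, 0.332, -0.065, 1.46, 0.022, 1.35, -0.088], TCP at [0.226, 0.583, 0.231] pointing down, gripper open.
Joint ranges: [-2.6, 2.6], [-0.5, 2.12], [-1.47, 1.34], [0.16, 2.42], [-1.27, 4.41], [0.06, 2.06], [-2.6, 2.6]. Speed limits (rad/s): [2.22, 2.22, 2.79, 2.79, 3.14, 3.14, 3.14].

INTERFACE

Orientations are given as a unit quaternion [x, y, z, w].
In Python, from workcell import manip, cams gives the robot as it stands. The module is installed in compiled form; this text tells all that it offers.
- The arm moves only by the tool move_arm, never from a script. Its arguments are lists of equal length, an entry for each row: "claw": the opening, from 0 (shut) to 1 (fully open); "dp": the shift along the tool's x, y, z as a fraction of full scale, a list of three; "turn": the turn, a rotation vector about the tool's x, y, z as a fraction of full scale, a list of three. A call has 1 to 8 rows; each row shifts and turns the commanded pose from where the row before left it, along the tool's axes as they then stand; what a row does not reach is not made up. Full scale, the value 1, is 200 mm for a shift and 45 degrees for a turn. A row lasts 1/12 s, in which the tool goes at most 41.7 mm and 7.16 degrees, less where a joint would pass 70% of its speed; a pose out of reach is approached as far as the arm can. A call with a number of a shift or a turn outside -1 to 1 is refused whole. A call with a gripper value outside its range is refused whole. The fingers move at their own pace and stop on an object; "grip_force" is the grip in N (left out, the last holds). Time passes only in rows, so rows that do not move let the fingers close. It gives the time, the measured TCP pose, the force and the opening at its end, in the units of the state.
- manip.get_obs(): the state, without advancing time (a new reading comes with each control period).
- cams.camera(name): name is "scene" or "top" or "wrist"; returns the picture (400x640x3 uint8, red, green, blue); there is no depth.
- cams.camera_info(name): a dict with "fx", "fy", "cx", "cy" (pixels), "pose" (4x4, takes a point from camera to world coordinates); the wrist camera has in their place "tool_from_camera" (4x4, takes a point from camera to tool coordinates, whose origin is the TCP and whose axes are the tool frame's). Camera axes: x right, y down, z forward; pixel columns grow to the right and rows downward; lengths in m; the calibration is good to about 2 mm. The wrist camera is an equidistant fisheye: a pixel r from the principal point sees the ray r / f radians off the axis. A picture is of the moment at which its call begins: read the wrist's pose just before it. camera_info takes no time and is no camera call.
- manip.hand_in(): hands the job in, once; it reports no verdict.
The state is a dict: "clock": time; "joint_pos": joint angles; "joint_velocities": joint speeds; "tau": joint torques, N m; "position": TCP position; "ee_rot": TCP orientation; "ft_force": force on the tool from outside, world axes, zero at the start; "torque": the same for the moment, N m; "grip_width": opening from 0.0 (shut) to 1.0 (fully open).
Only numpy, scipy, OpenCV 4.12 (cv2) and the standard library are available. Lean on these libraries where they do the work, as an engineer would, in place of code of your own. Each camera call takes 0.05 s, during which the arm holds its last target.

## Working session

There is one attempt and no reset: what is moved stays moved. The work goes in short steps, Python scripts to look and compute and a tool call to move; the robot and the scene stay as the last step left them, time stands still between calls to the robot, and variables do not carry over. Pictures are saved under pics/ and viewed, and the job is handed in when it is done.

Besides the shell and the picture viewer there is one more tool, called after "Request:" by a JSON object that holds its "api" and its "payload", one argument or row to a line. move_arm: Moves the arm, as the interface text tells. Shift numbers are shares of 200 mm and turn numbers shares of 45 degrees, none past 1 either way. Its arguments: {"type":"object","properties":{"claw":{"type":"array","items":{"type":"number"}},"dp":{"type":"array","items":{"type":"array","items":{"type":"number"}}},"turn":{"type":"array","items":{"type":"array","items":{"type":"number"}}},"grip_force":{"type":"number"}},"required":["claw","dp","turn"]}

```bash
mkdir -p pics
python3 - <<'E'
from workcell import manip,cams
import cv2,numpy as np
o=manip.get_obs();print(o, manip.grip_depth)
for n in ["scene","top","wrist"]:
    im=cams.camera(n);cv2.imwrite(f"pics/{n}0.png",im[:,:,::-1]);i=cams.camera_info(n);print(n,{k:np.round(np.array(v),4).tolist() for k,v in i.items()})
E
```

```text
{'clock': 0.0, 'joint_pos': array([-1.22359516,  0.33288535, -0.06469654,  1.46096494,  0.02162129,
        1.34989422, -0.08850252]), 'joint_velocities': array([-0.00282014,  0.00068072,  0.00080582, -0.00211443, -0.00262175,
       -0.00287237,  0.0013496 ]), 'tau': array([ 1.43639212e-03, -6.25444508e+01,  5.03572763e-02, -3.91600835e+01,
        1.63986871e-02,  9.82617843e-03, -1.69345412e-05]), 'position': array([0.225769  , 0.58238571, 0.23049624]), 'ee_rot': array([ 8.25048580e-01,  5.65061333e-01, -5.73953290e-04,  4.47551404e-04]), 'ft_force': array([-0.66444655,  0.57193459,  0.09916326]), 'torque': array([ 0.00783076, -0.04686046, -0.01999926]), 'grip_width': 1.0001259855363627} 0.0187
scene {'fx': 365.5996, 'fy': 365.5996, 'cx': 313.695, 'cy': 201.1002, 'pose': [[0.5528, -0.6201, 0.5566, -0.1931], [-0.8333, -0.4155, 0.3647, -0.4798], [0.0051, -0.6654, -0.7465, 1.0292], [0.0, 0.0, 0.0, 1.0]]}
top {'fx': 499.1154, 'fy': 499.1154, 'cx': 316.3474, 'cy': 186.3276, 'pose': [[0.017, -0.9818, 0.189, 0.1788], [-0.9999, -0.0172, 0.0007, -0.0153], [0.0025, -0.189, -0.982, 1.7572], [0.0, 0.0, 0.0, 1.0]]}
wrist {'fx': 309.7069, 'fy': 309.7069, 'cx': 316.7644, 'cy': 197.8093, 'tool_from_camera': [[1.0, -0.0008, -0.0006, -0.0014], [0.0009, 0.9557, 0.2944, -0.074], [0.0003, -0.2944, 0.9557, -0.1435], [0.0, 0.0, 0.0, 1.0]]}
```

View pics/scene0.png

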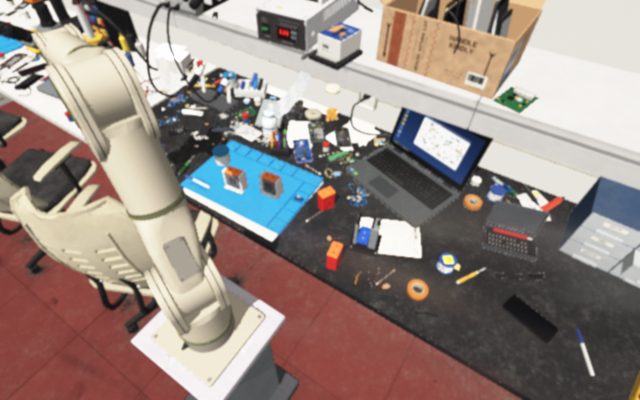

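View pics/top0.png

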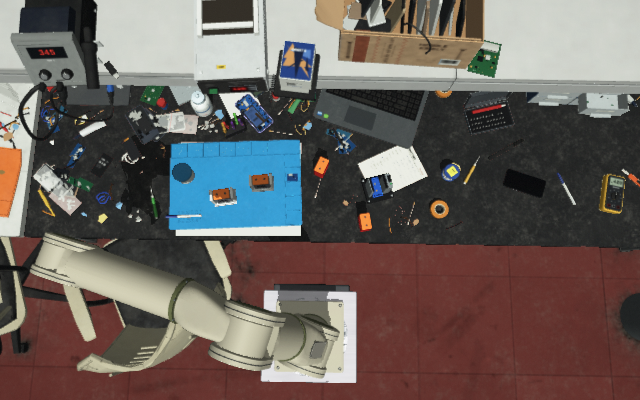

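View pics/wrist0.png

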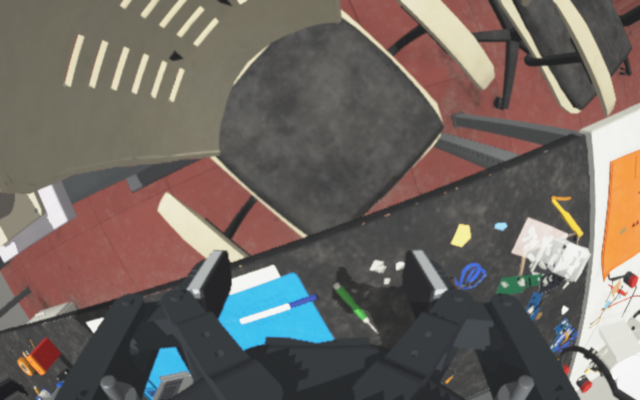

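Run:
```python
import cv2
t=cv2.imread("pics/top0.png");s=cv2.imread("pics/scene0.png")
cv2.imwrite("pics/c1.png",cv2.resize(t[140:240,180:310],None,fx=6,fy=6,interpolation=cv2.INTER_CUBIC))
cv2.imwrite("pics/c2.png",cv2.resize(t[130:240,300:430],None,fx=5.4,fy=5.4,interpolation=cv2.INTER_CUBIC)[:600])
cv2.imwrite("pics/c3.png",cv2.resize(s[140:240,195:325],None,fx=6,fy=6,interpolation=cv2.INTER_CUBIC))
cv2.imwrite("pics/c4.png",cv2.resize(s[175:300,300:430],None,fx=4.8,fy=4.8,interpolation=cv2.INTER_CUBIC))
```

```text
(no output)
```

View pics/c1.png

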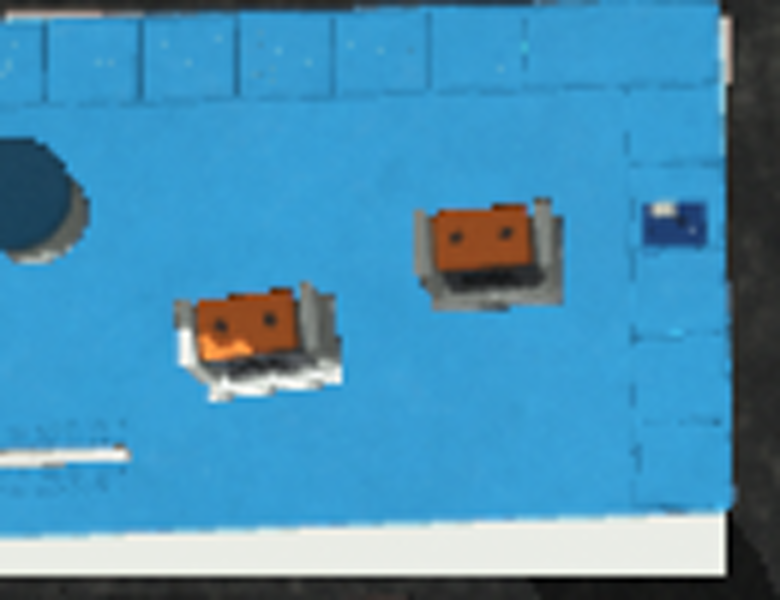

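View pics/c2.png

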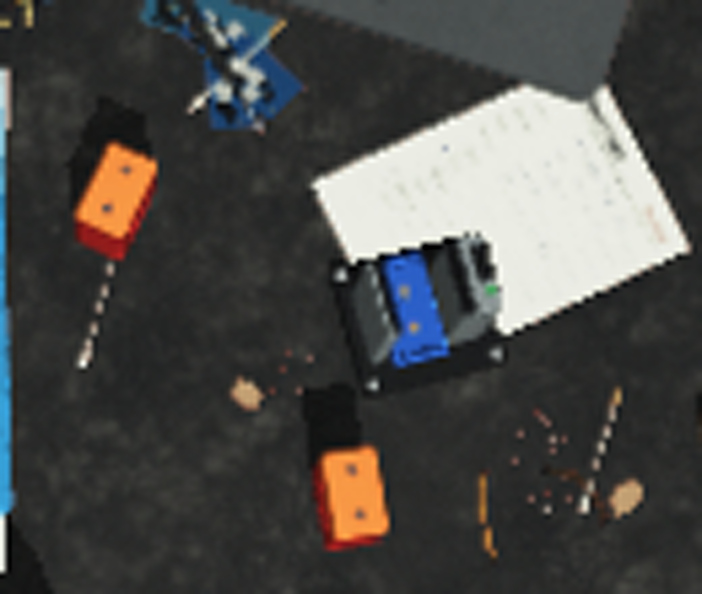

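View pics/c3.png

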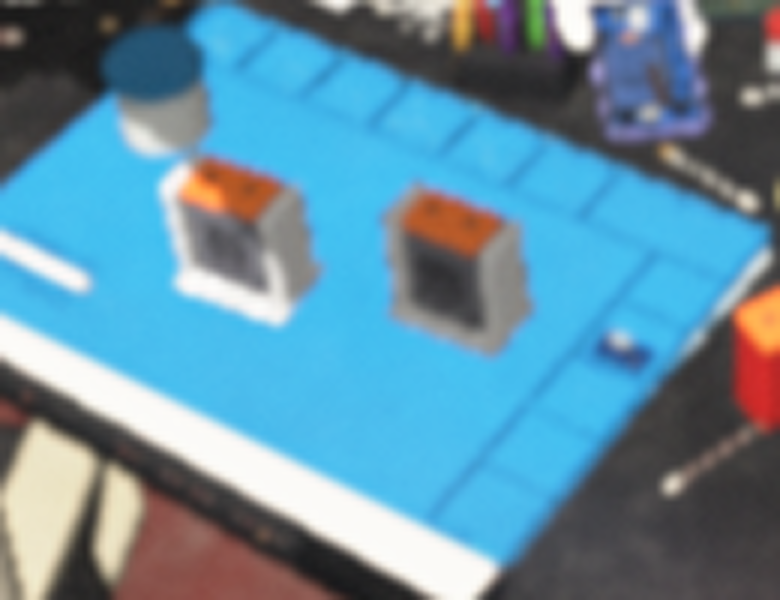

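View pics/c4.png

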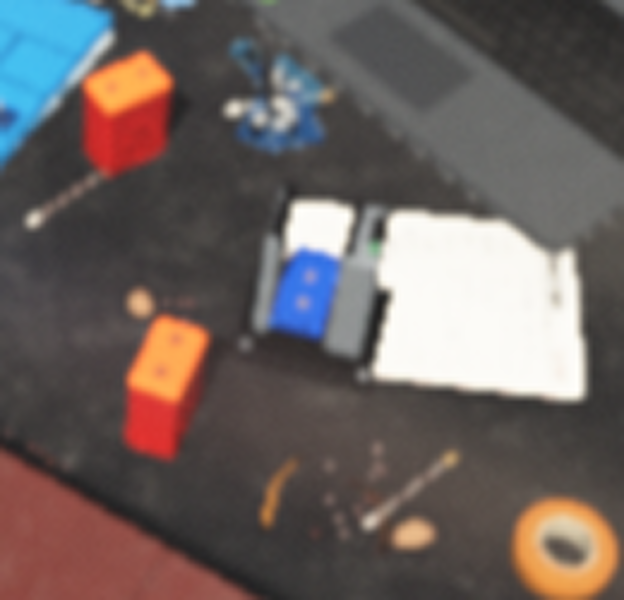

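```bash
cat > h.py <<'E'
from workcell import manip,cams
import cv2,numpy as np
from scipy.spatial.transform import Rotation as R
def ray(n,u,v,o=None):
    i=cams.camera_info(n)
    x,y=(u-i['cx'])/i['fx'],(v-i['cy'])/i['fy']
    if n=='wrist':
        r=np.hypot(x,y); d=np.array([x/r*np.sin(r),y/r*np.sin(r),np.cos(r)]) if r>0 else np.array([0,0,1.])
        T=np.eye(4);T[:3,:3]=R.from_quat(o['ee_rot']).as_matrix();T[:3,3]=o['position'];P=T@np.array(i['tool_from_camera'])
    else: d=np.array([x,y,1.]);P=np.array(i['pose'])
    return P[:3,3],P[:3,:3]@d
def onz(n,u,v,z,o=None):
    c,d=ray(n,u,v,o); return c+d*(z-c[2])/d[2]
def proj(n,p,o=None):
    i=cams.camera_info(n)
    if n=='wrist':
        T=np.eye(4);T[:3,:3]=R.from_quat(o['ee_rot']).as_matrix();T[:3,3]=o['position'];P=T@np.array(i['tool_from_camera'])
    else:P=np.array(i['pose'])
    q=(np.asarray(p)-P[:3,3])@P[:3,:3]
    if n=='wrist':
        a=np.hypot(q[...,0],q[...,1]);th=np.arctan2(a,q[...,2]);s=th/a
    else: s=1/q[...,2]
    return np.stack([q[...,0]*s*i['fx']+i['cx'],q[...,1]*s*i['fy']+i['cy']],-1)
def toolmove(p,yaw_x,o=None):
    "dp/turn fractions from the current pose to TCP p with tool down, jaw axis at yaw yaw_x"
    o=o or manip.get_obs();M=R.from_quat(o['ee_rot']).as_matrix()
    best=None
    for k in (0,np.pi):
        c,s=np.cos(yaw_x+k),np.sin(yaw_x+k)
        T=np.array([[c,s,0],[s,-c,0],[0,0,-1.]])
        rv=R.from_matrix(M.T@T).as_rotvec()
        if best is None or np.linalg.norm(rv)<np.linalg.norm(best):best=rv
    return M.T@(np.asarray(p)-o['position']),np.degrees(best)
E
python3 - <<'E'
from h import *
f=lambda l,n,u,v,z:print(l,onz(n,u,v,z).round(3))
c1=lambda x,y:(180+x/6,140+y/6); c2=lambda x,y:(300+x/5.4,130+y/5.4)
c3=lambda x,y:(195+x/6,140+y/6); c4=lambda x,y:(300+x/4.8,175+y/4.8)
for nm,L in [('A',[(195,302),(294,290),(300,346),(205,360)]),('B',[(432,212),(527,205),(533,263),(438,271)])]:
    for p in L:f(nm,'top',*c1(*p),.09)
for nm,L in [('A',[(205,155),(302,190),(268,222),(175,195)]),('B',[(415,185),(505,215),(480,250),(398,225)])]:
    for p in L:f(nm+'s','scene',*c3(*p),.09)
for p in [(118,140),(158,160),(128,232),(78,210),(317,452),(378,447),(388,533),(328,542)]:f('red','top',*c2(*p),.08)
for p in [(385,255),(425,248),(447,355),(395,365)]:f('tray','top',*c2(*p),.05)
for p in [(340,275),(345,268),(375,390),(500,355)]:f('base','top',*c2(*p),.012)
E
```

```text
A [0.48  0.338 0.09 ]
A [0.488 0.283 0.09 ]
A [0.456 0.278 0.09 ]
A [0.447 0.331 0.09 ]
B [0.534 0.206 0.09 ]
B [0.539 0.152 0.09 ]
B [0.506 0.148 0.09 ]
B [0.5   0.201 0.09 ]
As [0.478 0.341 0.09 ]
As [0.488 0.27  0.09 ]
As [0.455 0.269 0.09 ]
As [0.441 0.332 0.09 ]
Bs [0.53  0.215 0.09 ]
Bs [0.54  0.153 0.09 ]
Bs [0.508 0.147 0.09 ]
Bs [0.497 0.201 0.09 ]
red [ 0.609 -0.031  0.08 ]
red [ 0.596 -0.057  0.08 ]
red [ 0.549 -0.039  0.08 ]
red [ 0.563 -0.006  0.08 ]
red [ 0.41  -0.159  0.08 ]
red [ 0.414 -0.197  0.08 ]
red [ 0.36  -0.203  0.08 ]
red [ 0.353 -0.166  0.08 ]
tray [ 0.543 -0.206  0.05 ]
tray [ 0.548 -0.232  0.05 ]
tray [ 0.478 -0.245  0.05 ]
tray [ 0.471 -0.212  0.05 ]
base [ 0.537 -0.18   0.012]
base [ 0.542 -0.183  0.012]
base [ 0.461 -0.203  0.012]
base [ 0.485 -0.285  0.012]
```

The packs in white holders are at top-view (222,195) = A and (261,181) = B. The dock, with its blue tray, is at (378,187). The red bodies at (320,165) and (365,220) are decoys. I'm moving above A.

Request:
{"api": "move_arm", "payload": {
  "claw": [1,1,1,1,1,1,1,1],
  "dp": [
    [0,0,-0.03],
    [0,0,-0.03],
    [0,0,0],
    [0,0,0],
    [0,0,0],
    [0,0,0],
    [0,0,0],
    [0,0,0]
  ],
  "turn": [
    [0,0,0.155],
    [0,0,0.155],
    [0,0,0.155],
    [0,0,0.155],
    [0,0,0.155],
    [0,0,0.155],
    [0,0,0.155],
    [0,0,0.155]
  ]
}}

```text
clock: 0.82
position: [0.2258, 0.5826, 0.243]
ee_rot: [0.994, 0.11, -0.0, 0.0]
ft_force: [-0.1, 0.1, 0.1]
grip_width: 1.002
```

Request:
{"api": "move_arm", "payload": {
  "claw": [1,1,1,1,1,1,1,1],
  "dp": [
    [0.1,0.16,0],
    [0.1,0.16,0],
    [0.1,0.16,0],
    [0.1,0.16,0],
    [0.1,0.16,0],
    [0.1,0.16,0],
    [0.1,0.16,0],
    [0.1,0.16,0]
  ],
  "turn": [
    [0,0,0.066],
    [0,0,0],
    [0,0,0],
    [0,0,0],
    [0,0,0],
    [0,0,0],
    [0,0,0],
    [0,0,0]
  ]
}}

```text
clock: 1.48
position: [0.4304, 0.3583, 0.2433]
ee_rot: [0.996, 0.088, -0.0, -0.0]
ft_force: [1.3, -0.1, 0.1]
grip_width: 1.001
```

Request:
{"api": "move_arm", "payload": {
  "claw": [1,1,1,1],
  "dp": [
    [0.1,0.16,0],
    [0,0,0],
    [0,0,0],
    [0,0,0]
  ],
  "turn": [
    [0,0,0],
    [0,0,0],
    [0,0,0],
    [0,0,0]
  ]
}}

```text
clock: 1.82
position: [0.4543, 0.3322, 0.2431]
ee_rot: [0.996, 0.088, -0.0, -0.0]
ft_force: [-0.9, 0.6, 0.0]
grip_width: 1.003
```

Run:
```python
from h import *
o=manip.get_obs();im=cams.camera('wrist');cv2.imwrite('pics/w1.png',im[:,:,::-1])
import json;json.dump({k:np.array(o[k]).tolist() for k in('position','ee_rot')},open('o1.json','w'))
print(o['clock'],o['position'],R.from_quat(o['ee_rot']).as_matrix().round(4),o['ft_force'],o['joint_pos'].round(3))
```

```text
1.8167 [0.4543482 0.3322349 0.2430599] [[ 9.847e-01  1.744e-01 -7.000e-04]
 [ 1.744e-01 -9.847e-01  1.000e-04]
 [-6.000e-04 -2.000e-04 -1.000e+00]] [-0.86249581  0.5657458   0.01642152] [-0.948  0.186  0.27   1.627 -0.051  1.336 -0.495]
```

View pics/w1.png

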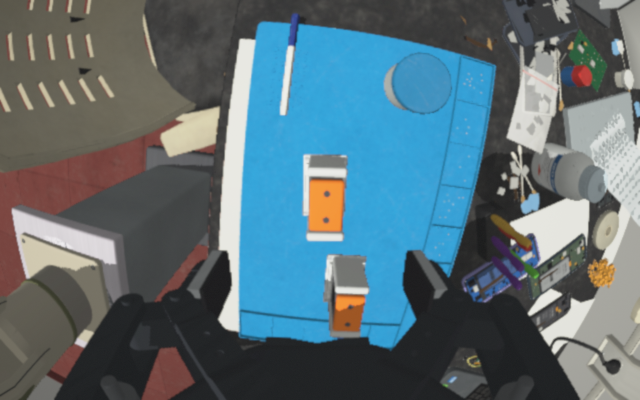

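```bash
cat >> h.py <<'E'
def rect(im,n,x0,x1,y0,y1,z,s,o=None):
    "metric picture, rows=x decreasing, cols=y decreasing, s px per m"
    X=np.arange(x1,x0,-1/s);Y=np.arange(y1,y0,-1/s)
    g=np.stack(np.meshgrid(X,Y,indexing='ij')+[np.full((len(X),len(Y)),z)] if False else [*np.meshgrid(X,Y,indexing='ij'),np.full((len(X),len(Y)),z)],-1)
    uv=proj(n,g,o).astype(np.float32)
    return cv2.remap(im,uv[...,0],uv[...,1],cv2.INTER_LINEAR)
def orange(q,x1,y1,s,hue=(5,20)):
    h=cv2.cvtColor(q,cv2.COLOR_BGR2HSV);m=cv2.inRange(h,(hue[0],150,80),(hue[1],255,255))
    m=cv2.morphologyEx(m,cv2.MORPH_CLOSE,np.ones((9,9)))
    out=[]
    for c in cv2.findContours(m,cv2.RETR_EXTERNAL,cv2.CHAIN_APPROX_NONE)[0]:
        if cv2.contourArea(c)<6e-4*s*s:continue
        b=cv2.boxPoints(cv2.minAreaRect(c));xy=np.stack([x1-b[:,1]/s,y1-b[:,0]/s],-1)
        e=np.array([xy[1]-xy[0],xy[2]-xy[1]]);l=np.linalg.norm(e,axis=1);k=l.argmax()
        out.append((xy.mean(0).round(4),(np.degrees(np.arctan2(e[k,1],e[k,0]))%180).round(1),(np.sort(l)*1e3).round(1)))
    return out
E
python3 - <<'E'
from h import *
import json;o=json.load(open('o1.json'))
im=cv2.imread('pics/w1.png')
q=rect(im,'wrist',.38,.6,.12,.4,.09,2500,o)
cv2.imwrite('pics/r1.png',q)
print(orange(q,.6,.4,2500))
t=cv2.imread('pics/top0.png');q=rect(t,'top',.38,.6,.12,.4,.09,2500)
print(orange(q,.6,.4,2500))
E
```

```text
[(array([0.468 , 0.3081], dtype=float32), np.float32(98.6), array([33.4, 54.9], dtype=float32)), (array([0.519 , 0.1781], dtype=float32), np.float32(95.8), array([34. , 55.5], dtype=float32))]
[(array([0.4685, 0.3101], dtype=float32), np.float32(99.1), array([35.1, 54.7], dtype=float32)), (array([0.521, 0.179], dtype=float32), np.float32(97.4), array([35.1, 54.1], dtype=float32))]
```

View pics/r1.png

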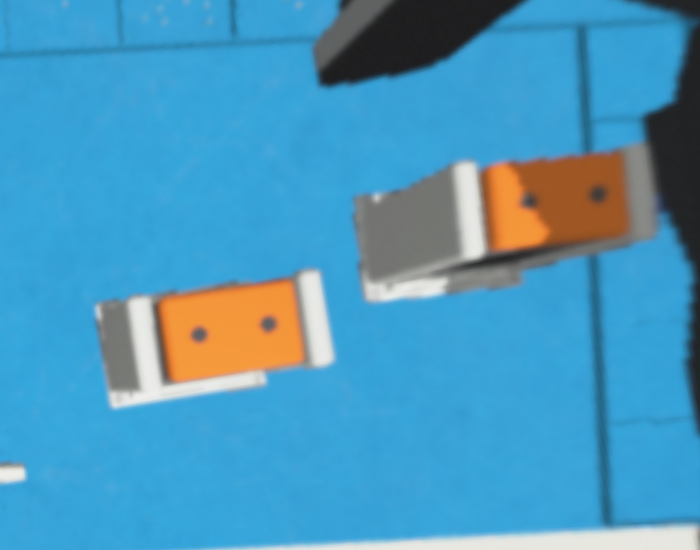

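Request:
{"api": "move_arm", "payload": {
  "claw": [1,1,1,1,1,1,1,1],
  "dp": [
    [0.047,0.131,0],
    [0,0,0.17],
    [0,0,0.2],
    [0,0,0.2],
    [0,0,0.2],
    [0,0,0.15],
    [0,0,0.055],
    [0,0,0]
  ],
  "turn": [
    [0,0,0.032],
    [0,0,0],
    [0,0,0],
    [0,0,0],
    [0,0,0],
    [0,0,0],
    [0,0,0],
    [0,0,0]
  ]
}}

```text
clock: 2.53
position: [0.4664, 0.3078, 0.0458]
ee_rot: [0.997, 0.076, -0.002, 0.001]
ft_force: [-0.6, -0.9, 0.3]
grip_width: 0.999
```

Request:
{"api": "move_arm", "payload": {
  "claw": [0.2,0.2,0.2,0.2,0.2,0.2,0.2,0.2],
  "dp": [
    [0,0,0],
    [0,0,0],
    [0,0,0],
    [0,0,0],
    [0,0,0],
    [0,0,0],
    [0,0,0],
    [0,0,0]
  ],
  "turn": [
    [0,0,0],
    [0,0,0],
    [0,0,0],
    [0,0,0],
    [0,0,0],
    [0,0,0],
    [0,0,0],
    [0,0,0]
  ],
  "grip_force": 40
}}

```text
clock: 3.2
position: [0.4693, 0.3084, 0.0498]
ee_rot: [0.997, 0.075, 0.001, -0.001]
ft_force: [-1.0, -1.6, 6.8]
grip_width: 0.394
```

Request:
{"api": "move_arm", "payload": {
  "claw": [0.2,0.2,0.2,0.2,0.2,0.2,0.2,0.2],
  "dp": [
    [0,0,0],
    [0,0,-0.04],
    [0,0,-0.06],
    [0,0,-0.03],
    [0,0,0],
    [0,0,0],
    [0,0,0],
    [0,0,0]
  ],
  "turn": [
    [0,0,0],
    [0,0,0],
    [0,0,0],
    [0,0,0],
    [0,0,0],
    [0,0,0],
    [0,0,0],
    [0,0,0]
  ]
}}

```text
clock: 3.87
position: [0.4683, 0.3076, 0.0739]
ee_rot: [0.997, 0.075, -0.0, 0.0]
ft_force: [-0.5, -0.9, -1.9]
grip_width: 0.393
```

Run:
```python
from h import *
for i in range(3):
    o=manip.get_obs();im=cams.camera('wrist');print(o['clock'],o['position'],o['ft_force'],o['grip_width'])
cv2.imwrite('pics/w2.png',im[:,:,::-1])
```

```text
3.8667 [0.46826685 0.30755983 0.0738588 ] [-0.4702532  -0.8509868  -1.90546876] 0.3932749091268891
3.9167 [0.46830907 0.30757483 0.07384072] [ 0.45486179 -0.31565403 -0.69492857] 0.39670133796300056
3.9667 [0.46836671 0.30759331 0.07388143] [ 0.69364975  0.14371823 -0.7720488 ] 0.3894616303403191
```

View pics/w2.png

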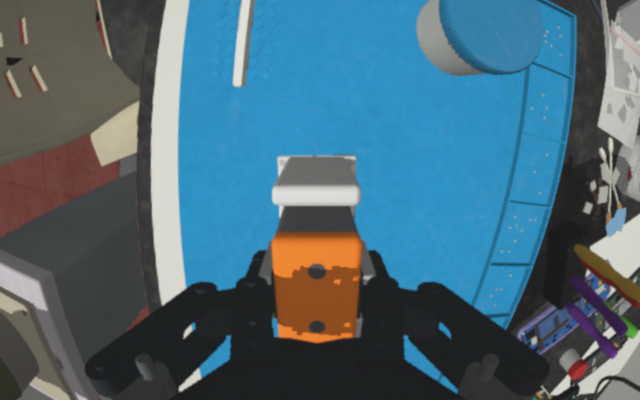

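Run:
```python
from h import *
f=[]
for i in range(6):
    cams.camera('top');f.append(manip.get_obs()['ft_force'])
print(np.mean(f,0),np.std(f,0),manip.get_obs()['position'])
```

```text
[ 0.19009257 -0.23248864 -1.46433385] [0.43205547 0.4949425  0.21625585] [0.46857729 0.30777759 0.07425187]
```

A weighs about 0.14 kg, so it is the empty one. I'm putting it back and going to B.

Request:
{"api": "move_arm", "payload": {
  "claw": [0.2,0.2,0.2,0.2,0.2,0.2,0.2],
  "dp": [
    [0,0,0.04],
    [0,0,0.04],
    [0,0,0.03],
    [0,0,0.015],
    [0,0,0],
    [0,0,0],
    [0,0,0]
  ],
  "turn": [
    [0,0,0],
    [0,0,0],
    [0,0,0],
    [0,0,0],
    [0,0,0],
    [0,0,0],
    [0,0,0]
  ]
}}

```text
clock: 4.9
position: [0.4683, 0.3076, 0.0497]
ee_rot: [0.997, 0.075, -0.0, 0.0]
ft_force: [-4.4, -3.2, 12.6]
grip_width: 0.397
```

Request:
{"api": "move_arm", "payload": {
  "claw": [0.6,1,1,1,1,1,1,1],
  "dp": [
    [0,0,0],
    [0,0,0],
    [0,0,0],
    [0,0,0],
    [0,0,-0.05],
    [0,0,-0.15],
    [0,0,-0.2],
    [0,0,-0.2]
  ],
  "turn": [
    [0,0,0],
    [0,0,0],
    [0,0,0],
    [0,0,0],
    [0,0,0],
    [0,0,0],
    [0,0,0],
    [0,0,0]
  ]
}}

```text
clock: 5.57
position: [0.4681, 0.3071, 0.1708]
ee_rot: [0.997, 0.075, -0.001, 0.001]
ft_force: [0.7, 1.3, -0.6]
grip_width: 1.002
```

Request:
{"api": "move_arm", "payload": {
  "claw": [1,1,1],
  "dp": [
    [0,0,-0.1],
    [0,0,0],
    [0,0,0]
  ],
  "turn": [
    [0,0,0.05],
    [0,0,0],
    [0,0,0]
  ]
}}

```text
clock: 5.82
position: [0.4692, 0.3082, 0.1912]
ee_rot: [0.998, 0.055, 0.001, -0.001]
ft_force: [0.4, 0.1, -1.1]
grip_width: 1.001
```

Run:
```python
from h import *
o=manip.get_obs();im=cams.camera('wrist')[:,:,::-1].copy();cv2.imwrite('pics/w3.png',im)
q=rect(im,'wrist',.38,.6,.12,.4,.09,2500,o)
print(orange(q,.6,.4,2500));print(o['position'],o['clock'])
for L in [(0.519,0.1785,.19)]:print(toolmove(L,np.radians(6.4),o))
```

```text
[(array([0.4685, 0.3074], dtype=float32), np.float32(98.4), array([33.2, 54.6], dtype=float32)), (array([0.5189, 0.1812], dtype=float32), np.float32(95.4), array([34.4, 49.8], dtype=float32))]
[0.46917898 0.30821158 0.19121233] 5.8167
(array([0.03515086, 0.13443235, 0.00102882]), array([-0.11593465, -0.14450323, -0.04345287]))
```

View pics/w3.png

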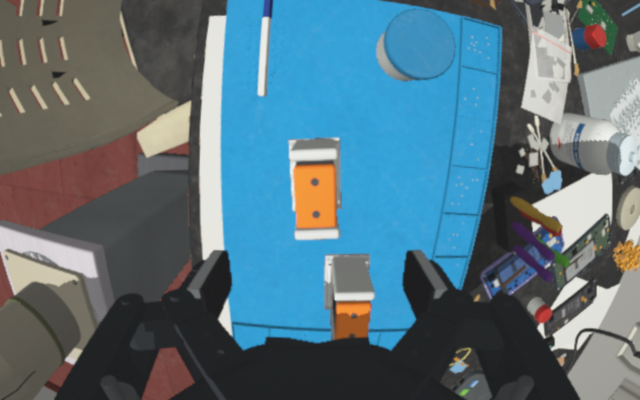

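A stands back in its holder at (315,195). I'm moving over B and checking before descending.

Request:
{"api": "move_arm", "payload": {
  "claw": [1,1,1,1,1,1,1],
  "dp": [
    [0.044,0.168,0],
    [0.044,0.168,0],
    [0.044,0.168,0],
    [0.044,0.168,0],
    [0,0,0],
    [0,0,0],
    [0,0,0]
  ],
  "turn": [
    [0,0,0],
    [0,0,0],
    [0,0,0],
    [0,0,0],
    [0,0,0],
    [0,0,0],
    [0,0,0]
  ]
}}

```text
clock: 6.45
position: [0.5177, 0.1784, 0.1883]
ee_rot: [0.998, 0.056, -0.001, 0.0]
ft_force: [0.7, -0.2, 0.0]
grip_width: 1.0
```

Run:
```python
from h import *
o=manip.get_obs();im=cams.camera('wrist')[:,:,::-1].copy();cv2.imwrite('pics/w4.png',im)
q=rect(im,'wrist',.38,.6,.12,.4,.09,2500,o)
r=orange(q,.6,.4,2500);print(r);print(o['position'],o['clock'])
for a in r:print(toolmove((*a[0],.048),np.radians(a[1]-90),o))
```

```text
[(array([0.4694, 0.306 ], dtype=float32), np.float32(98.5), array([33.9, 55.1], dtype=float32)), (array([0.5207, 0.177 ], dtype=float32), np.float32(95.7), array([33.8, 54.2], dtype=float32))]
[0.51768576 0.1784364  0.18825153] 6.45
(array([-0.03355968, -0.13217806,  0.1402754 ]), array([ 0.01539508,  0.10921095, -2.12636235]))
(array([0.0031027 , 0.0017195 , 0.14024642]), array([0.01805781, 0.1087966 , 0.67363906]))
```

View pics/w4.png

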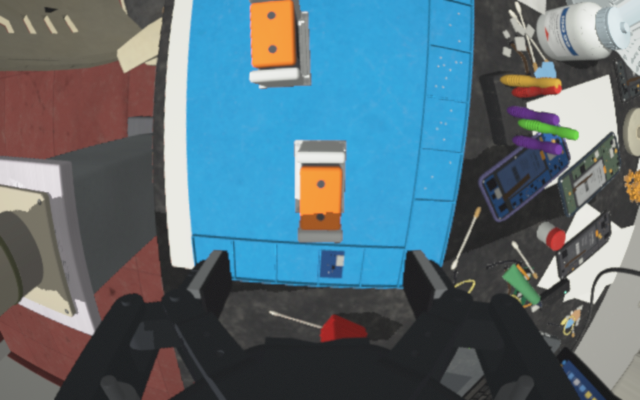

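B's top is at (321,205). I'm making a small correction and descending.

Request:
{"api": "move_arm", "payload": {
  "claw": [1,1,1,1,1,1,1],
  "dp": [
    [0.013,0.007,0],
    [0,0,0.18],
    [0,0,0.2],
    [0,0,0.2],
    [0,0,0.12],
    [0,0,0],
    [0,0,0]
  ],
  "turn": [
    [0,0,0.015],
    [0,0,0],
    [0,0,0],
    [0,0,0],
    [0,0,0],
    [0,0,0],
    [0,0,0]
  ]
}}

```text
clock: 7.08
position: [0.5205, 0.1774, 0.0488]
ee_rot: [0.999, 0.05, -0.001, 0.001]
ft_force: [0.2, -0.1, 0.8]
grip_width: 0.998
```

Request:
{"api": "move_arm", "payload": {
  "claw": [0.2,0.2,0.2,0.2,0.2,0.2,0.2,0.2],
  "dp": [
    [0,0,0],
    [0,0,0],
    [0,0,0],
    [0,0,0],
    [0,0,0],
    [0,0,0],
    [0,0,0],
    [0,0,0]
  ],
  "turn": [
    [0,0,0],
    [0,0,0],
    [0,0,0],
    [0,0,0],
    [0,0,0],
    [0,0,0],
    [0,0,0],
    [0,0,0]
  ],
  "grip_force": 50
}}

```text
clock: 7.75
position: [0.5218, 0.1773, 0.0504]
ee_rot: [0.999, 0.05, 0.001, -0.001]
ft_force: [-2.1, -0.3, 6.6]
grip_width: 0.388
```

Request:
{"api": "move_arm", "payload": {
  "claw": [0.2,0.2,0.2,0.2,0.2,0.2,0.2,0.2],
  "dp": [
    [0,0,-0.04],
    [0,0,-0.06],
    [0,0,-0.1],
    [0,0,-0.16],
    [0,0,-0.1],
    [0,0,0],
    [0,0,0],
    [0,0,0]
  ],
  "turn": [
    [0,0,0],
    [0,0,0],
    [0,0,0],
    [0,0,0],
    [0,0,0],
    [0,0,0],
    [0,0,0],
    [0,0,0]
  ]
}}

```text
clock: 8.42
position: [0.5205, 0.1768, 0.1406]
ee_rot: [0.999, 0.05, -0.001, 0.0]
ft_force: [-0.8, -0.4, -5.1]
grip_width: 0.388
```

Run:
```python
from h import *
f=[]
for i in range(6):
    t=cams.camera('top');f.append(manip.get_obs()['ft_force'])
cv2.imwrite('pics/t5.png',cv2.resize(t[130:240,180:430,::-1],None,fx=3.2,fy=3.2,interpolation=cv2.INTER_CUBIC))
cv2.imwrite('pics/t5r.png',t[:,:,::-1])
w=cams.camera('wrist');cv2.imwrite('pics/w5.png',w[:,:,::-1])
o=manip.get_obs()
print(np.mean(f,0),np.std(f,0),o['position'],o['clock'],o['grip_width'],R.from_quat(o['ee_rot']).as_matrix().round(4)[0])
```

```text
[-0.43301925  0.1437088  -4.1752325 ] [0.61010476 0.41125221 0.47850158] [0.52093116 0.17680732 0.14073483] 8.7667 0.39245893536517057 [ 9.951e-01  9.890e-02 -9.000e-04]
```

View pics/w5.png

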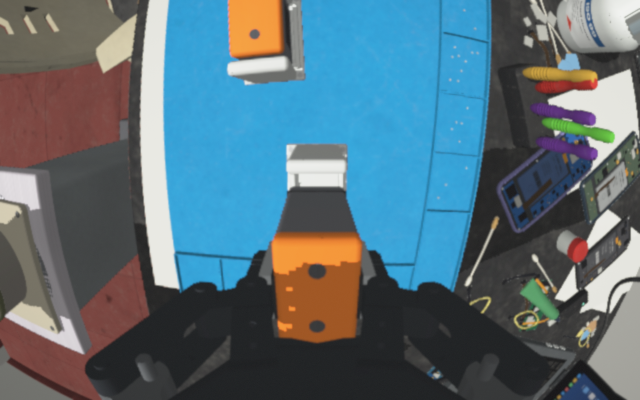

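View pics/t5.png

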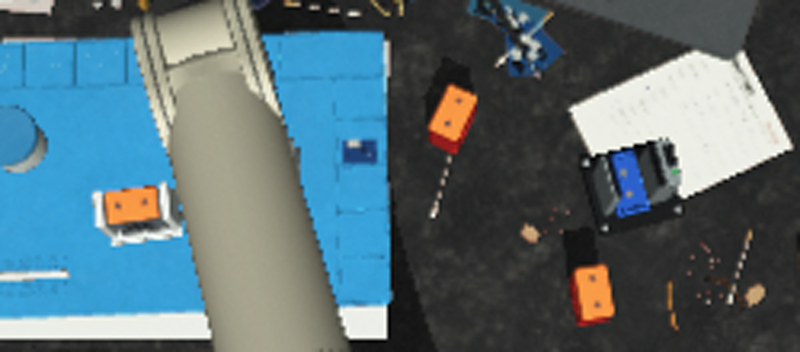

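B weighs about 0.43 kg, so it is the heavy one. Next I'm choosing the set-down spot on the bare bench.

Run:
```python
from h import *
c2=lambda x,y:(300+x/5.4,130+y/5.4)
for l,p in dict(mat_tr=(5,70),mat_br=(8,560),swab_end=(82,365),swab_top=(110,265),bean=(245,395),bits=(290,360),redA=(110,255),redB=(325,545),redBtop=(300,390)).items():print(l,onz('top',*c2(*p),0).round(3))
print(onz('top',300,240,0),onz('top',300,235,0))
t=cv2.imread('pics/top0.png')
cv2.imwrite('pics/r6.png',rect(t,'top',.3,.68,-.36,.1,0,1600))
```

```text
mat_tr [0.677 0.045 0.   ]
mat_br [0.346 0.035 0.   ]
swab_end [ 0.476 -0.011  0.   ]
swab_top [ 0.544 -0.028  0.   ]
bean [ 0.458 -0.118  0.   ]
bits [ 0.482 -0.148  0.   ]
redA [ 0.551 -0.028  0.   ]
redB [ 0.36  -0.171  0.   ]
redBtop [ 0.462 -0.155  0.   ]
[0.32408566 0.04013176 0.        ] [0.34163556 0.0405394  0.        ]
```

View pics/r6.png

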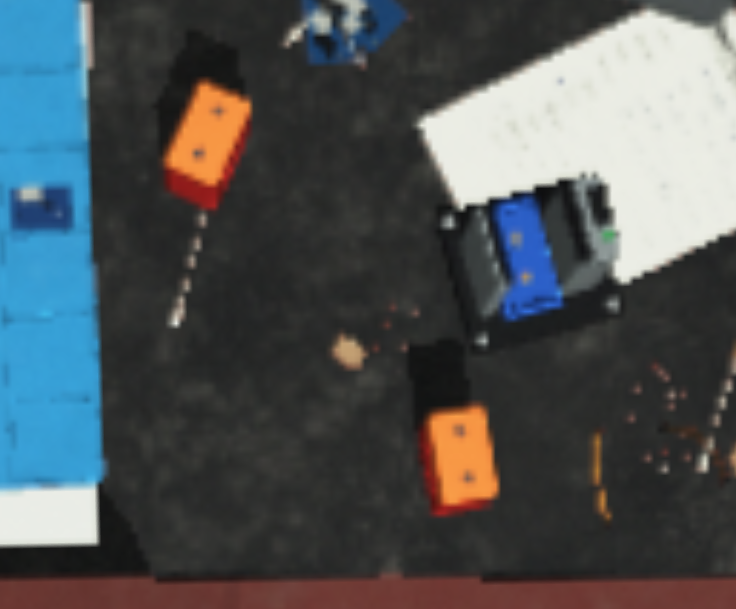

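Request:
{"api": "move_arm", "payload": {
  "claw": [0.2,0.2,0.2,0.2,0.2,0.2,0.2,0.2],
  "dp": [
    [-0.04,0.08,0],
    [-0.074,0.159,0],
    [-0.074,0.159,0],
    [-0.074,0.159,0],
    [-0.074,0.159,0],
    [-0.074,0.159,0],
    [-0.074,0.159,0],
    [-0.034,0.08,0]
  ],
  "turn": [
    [0,0,0],
    [0,0,0],
    [0,0,0],
    [0,0,0],
    [0,0,0],
    [0,0,0],
    [0,0,0],
    [0,0,0]
  ]
}}

```text
clock: 9.43
position: [0.4383, -0.0589, 0.1412]
ee_rot: [0.999, 0.048, -0.0, -0.0]
ft_force: [0.8, -0.5, -4.2]
grip_width: 0.391
```

Request:
{"api": "move_arm", "payload": {
  "claw": [0.2,0.2,0.2,0.2,0.2,0.2,0.2,0.2],
  "dp": [
    [0,0,0],
    [0,0,0.1],
    [0,0,0.15],
    [0,0,0.12],
    [0,0,0.07],
    [0,0,0.03],
    [0,0,0],
    [0,0,0]
  ],
  "turn": [
    [0,0,0],
    [0,0,0],
    [0,0,0],
    [0,0,0],
    [0,0,0],
    [0,0,0],
    [0,0,0],
    [0,0,0]
  ]
}}

```text
clock: 10.1
position: [0.4406, -0.0548, 0.0478]
ee_rot: [0.999, 0.05, 0.0, 0.0]
ft_force: [-0.3, -0.0, -3.8]
grip_width: 0.389
```

Run:
```python
from h import *
w=cams.camera('wrist');cv2.imwrite('pics/w6.png',w[:,:,::-1])
o=manip.get_obs()
print(o['ft_force'],o['position'],o['clock'],o['grip_width'],R.from_quat(o['ee_rot']).as_matrix().round(4)[0],o['joint_pos'].round(2))
```

```text
[-0.47564428  1.08544274 -3.19185463] [ 0.44099642 -0.05478935  0.04820615] 10.15 0.39417766828710377 [0.9951 0.0991 0.0014] [-0.51  0.14  0.57  2.14 -0.1   0.88  0.22]
```

View pics/w6.png

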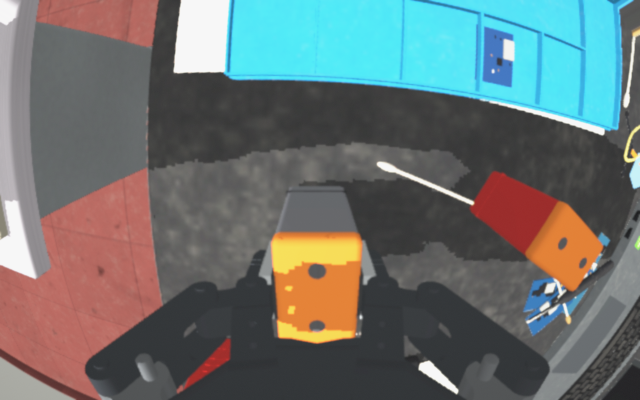

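Request:
{"api": "move_arm", "payload": {
  "claw": [0.2,0.2,0.2,0.2,0.2],
  "dp": [
    [0,0,0.02],
    [0,0,0.015],
    [0,0,0.004],
    [0,0,0],
    [0,0,0]
  ],
  "turn": [
    [0,0,0],
    [0,0,0],
    [0,0,0],
    [0,0,0],
    [0,0,0]
  ]
}}

```text
clock: 10.57
position: [0.4408, -0.0548, 0.0404]
ee_rot: [0.999, 0.05, 0.001, -0.0]
ft_force: [-2.8, -0.7, 7.7]
grip_width: 0.396
```

Request:
{"api": "move_arm", "payload": {
  "claw": [0.6,1,1,1,1,1,1,1],
  "dp": [
    [0,0,0],
    [0,0,0],
    [0,0,0],
    [0,0,-0.05],
    [0,0,-0.2],
    [0,0,-0.2],
    [0,0,-0.2],
    [0,0,-0.15]
  ],
  "turn": [
    [0,0,0],
    [0,0,0],
    [0,0,0],
    [0,0,0],
    [0,0,0],
    [0,0,0],
    [0,0,-0.1],
    [0,0,-0.15]
  ]
}}

```text
clock: 11.23
position: [0.4405, -0.0556, 0.2035]
ee_rot: [0.989, 0.148, 0.002, 0.0]
ft_force: [0.9, 0.6, -0.4]
grip_width: 0.999
```

Request:
{"api": "move_arm", "payload": {
  "claw": [1,1,1,1,1,1,1,1],
  "dp": [
    [0,0,0],
    [0,0,0],
    [0,0,0],
    [0,0,0],
    [0,0,0],
    [0,0,0],
    [0,0,0],
    [0,0,0]
  ],
  "turn": [
    [0,0,-0.15],
    [0,0,-0.15],
    [0,0,-0.15],
    [0,0,-0.15],
    [0,0,-0.15],
    [0,0,-0.15],
    [0,0,-0.15],
    [0,0,-0.15]
  ]
}}

```text
clock: 11.9
position: [0.4401, -0.0552, 0.2002]
ee_rot: [0.813, 0.582, 0.0, 0.0]
ft_force: [-0.1, -0.3, 0.4]
grip_width: 0.999
```

Request:
{"api": "move_arm", "payload": {
  "claw": [1,1,1,1,1,1,1],
  "dp": [
    [0,0,0],
    [0,0,0],
    [0,0,0],
    [0,0,0],
    [0,0,0],
    [0,0,0],
    [0,0,0]
  ],
  "turn": [
    [0,0,-0.15],
    [0,0,-0.15],
    [0,0,-0.15],
    [0,0,-0.1],
    [0,0,0],
    [0,0,0],
    [0,0,0]
  ]
}}

```text
clock: 12.48
position: [0.4401, -0.055, 0.1998]
ee_rot: [0.672, 0.74, 0.0, 0.0]
ft_force: [-0.6, -0.5, 0.2]
grip_width: 1.002
```

Run:
```python
from h import *
import json
o=manip.get_obs()
w=cams.camera('wrist')[:,:,::-1].copy();cv2.imwrite('pics/w7.png',w)
json.dump({k:np.array(o[k]).tolist() for k in('position','ee_rot')},open('o7.json','w'))
q=rect(w,'wrist',.36,.52,-.14,.04,.08,2500,o);r=orange(q,.52,.04,2500)
print(r,o['position'],o['clock'],o['joint_pos'].round(2))
for a in r:print(toolmove((*a[0],.04),np.radians(a[1]),o))
```

```text
[(array([ 0.4405, -0.0565], dtype=float32), np.float32(95.5), array([35.7, 54.9], dtype=float32))] [ 0.44012584 -0.05503181  0.19981639] 12.4833 [-0.64 -0.1   0.64  1.99  0.06  1.24  1.64]
(array([-0.00152291,  0.00017536,  0.15981622]), array([ 0.02012346, -0.0091739 ,  0.00829866]))
```

View pics/w7.png

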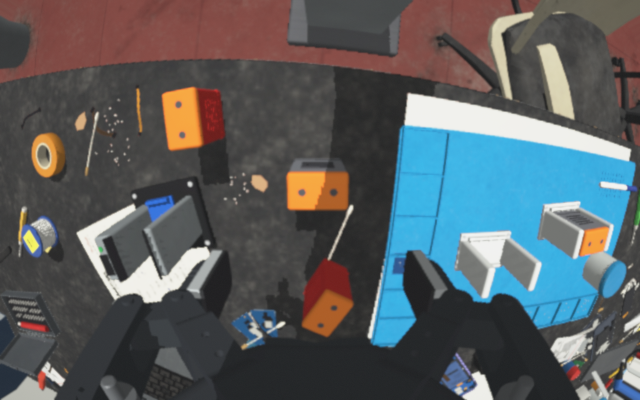

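The pack stands upright on the bench at (318,188). Before regripping I'm taking a look over the dock.

Request:
{"api": "move_arm", "payload": {
  "claw": [1,1,1,1,1,1,1,1],
  "dp": [
    [-0.157,0.015,-0.05],
    [-0.157,0.015,-0.05],
    [-0.157,0.015,-0.05],
    [-0.157,0.015,-0.05],
    [-0.157,0.015,-0.05],
    [0,0,0],
    [0,0,0],
    [0,0,0]
  ],
  "turn": [
    [0,0,0],
    [0,0,0],
    [0,0,0],
    [0,0,0],
    [0,0,0],
    [0,0,0],
    [0,0,0],
    [0,0,0]
  ]
}}

```text
clock: 13.2
position: [0.4705, -0.2093, 0.2491]
ee_rot: [0.672, 0.741, -0.0, -0.0]
ft_force: [-0.0, 0.0, -0.8]
grip_width: 1.004
```

Run:
```python
from h import *
import json
o=manip.get_obs()
w=cams.camera('wrist')[:,:,::-1].copy();cv2.imwrite('pics/w8.png',w)
json.dump({k:np.array(o[k]).tolist() for k in('position','ee_rot')},open('o8.json','w'))
print(o['position'],o['clock'],o['joint_pos'].round(2))
for z,n in((.012,'a'),(.047,'t'),(.123,'b')):
    q=rect(w,'wrist',.42,.60,-.32,-.14,z,3300,o);cv2.imwrite(f'pics/r8{n}.png',q)
```

```text
[ 0.47046152 -0.20930207  0.24914995] 13.2 [-0.48  0.07  0.86  1.76 -0.06  1.34  2.06]
```

View pics/w8.png

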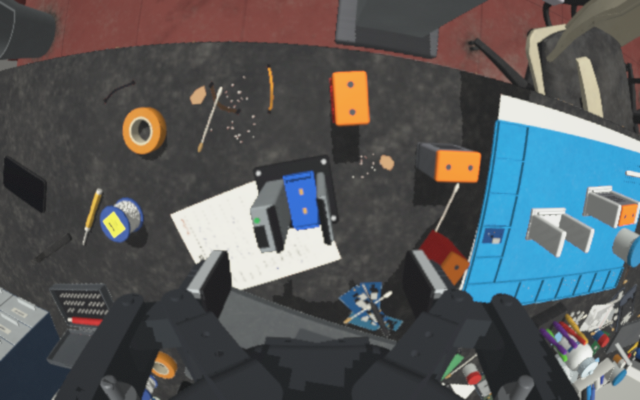

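View pics/r8a.png

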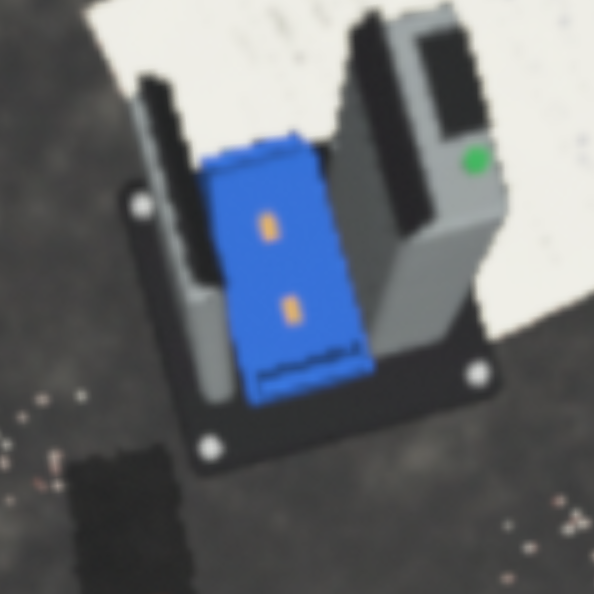

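View pics/r8b.png

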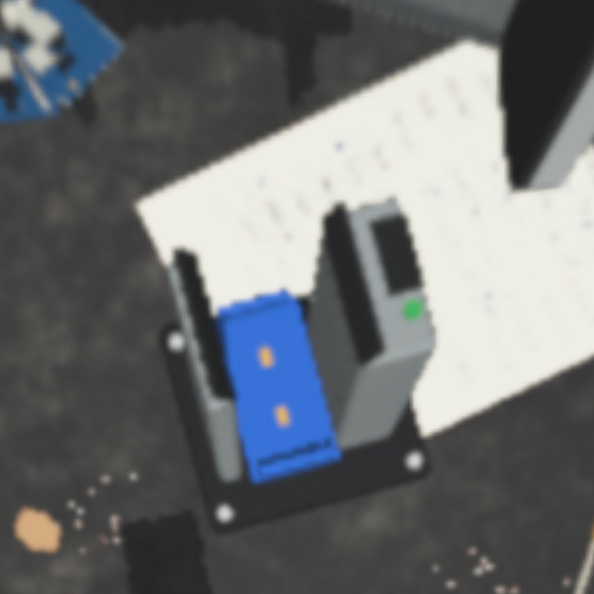

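View pics/r8t.png

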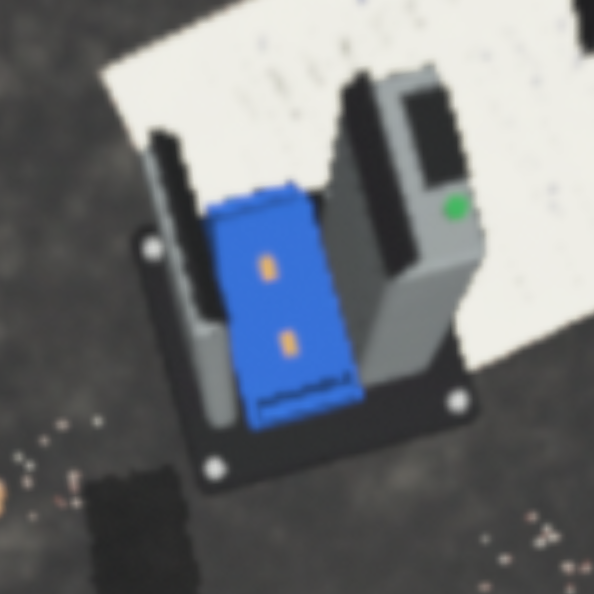

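Bolts at r8a (142,207), (210,448) and (478,373) give the dock centre as (0.509,-0.224) with yaw 15.7°. The tray is up and empty. I'm going back to regrip the pack by its narrow ends.

Request:
{"api": "move_arm", "payload": {
  "claw": [1,1,1,1,1,1,1,1],
  "dp": [
    [0.155,-0.015,0.05],
    [0.155,-0.015,0.05],
    [0.155,-0.015,0.05],
    [0.155,-0.015,0.05],
    [0.155,-0.015,0.05],
    [0,0,0.08],
    [0,0,0.15],
    [0,0,0.17]
  ],
  "turn": [
    [0,0,0],
    [0,0,0],
    [0,0,0],
    [0,0,0],
    [0,0,0],
    [0,0,0],
    [0,0,0],
    [0,0,0]
  ]
}}

```text
clock: 13.92
position: [0.4409, -0.0549, 0.1195]
ee_rot: [0.67, 0.742, 0.002, 0.001]
ft_force: [1.0, 1.3, 0.1]
grip_width: 1.001
```

Request:
{"api": "move_arm", "payload": {
  "claw": [1,1,1,1,1,1],
  "dp": [
    [0,0,0.17],
    [0,0,0.14],
    [0,0,0.07],
    [0,0,0.02],
    [0,0,0],
    [0,0,0]
  ],
  "turn": [
    [0,0,0],
    [0,0,0],
    [0,0,0],
    [0,0,0],
    [0,0,0],
    [0,0,0]
  ]
}}

```text
clock: 14.42
position: [0.4407, -0.0564, 0.0402]
ee_rot: [0.671, 0.741, 0.0, 0.0]
ft_force: [-0.0, 0.3, 0.4]
grip_width: 0.999
```

Request:
{"api": "move_arm", "payload": {
  "claw": [0.4,0.4,0.4,0.4,0.4,0.4,0.4],
  "dp": [
    [0,0,0],
    [0,0,0],
    [0,0,0],
    [0,0,0],
    [0,0,0],
    [0,0,0],
    [0,0,0]
  ],
  "turn": [
    [0,0,0],
    [0,0,0],
    [0,0,0],
    [0,0,0],
    [0,0,0],
    [0,0,0],
    [0,0,0]
  ],
  "grip_force": 80
}}

```text
clock: 15.0
position: [0.4413, -0.0565, 0.0406]
ee_rot: [0.671, 0.741, 0.001, 0.0]
ft_force: [-1.4, 1.9, 9.4]
grip_width: 0.623
```

Request:
{"api": "move_arm", "payload": {
  "claw": [0.4,0.4,0.4,0.4,0.4,0.4,0.4,0.4],
  "dp": [
    [0,0,-0.04],
    [0,0,-0.1],
    [0,0,-0.18],
    [0,0,-0.2],
    [0,0,-0.18],
    [0,0,-0.1],
    [0,0,0],
    [0,0,0]
  ],
  "turn": [
    [0,0,0],
    [0,0,0],
    [0,0,0],
    [0,0,0],
    [0,0,0],
    [0,0,0],
    [0,0,0],
    [0,0,0]
  ]
}}

```text
clock: 15.67
position: [0.4405, -0.057, 0.2001]
ee_rot: [0.671, 0.741, 0.001, 0.0]
ft_force: [0.5, -0.5, -5.1]
grip_width: 0.622
```

Run:
```python
from h import *
o=manip.get_obs()
w=cams.camera('wrist')[:,:,::-1].copy();cv2.imwrite('pics/w9.png',w)
print(o['position'],o['clock'],o['grip_width'],o['ft_force'],o['joint_pos'].round(2))
t=toolmove((.509,-.224,.20),np.radians(15.6),o);print(t)
```

```text
[ 0.44049265 -0.05700608  0.20008943] 15.6667 0.6220431602224815 [ 0.49288831 -0.50991533 -5.06254801] [-0.69 -0.11  0.68  1.99  0.07  1.24  1.64]
(array([-1.72942978e-01,  5.16813385e-02,  2.36504838e-05]), array([ 5.48268192e-02, -1.24656997e-01,  8.00672946e+01]))
```

View pics/w9.png

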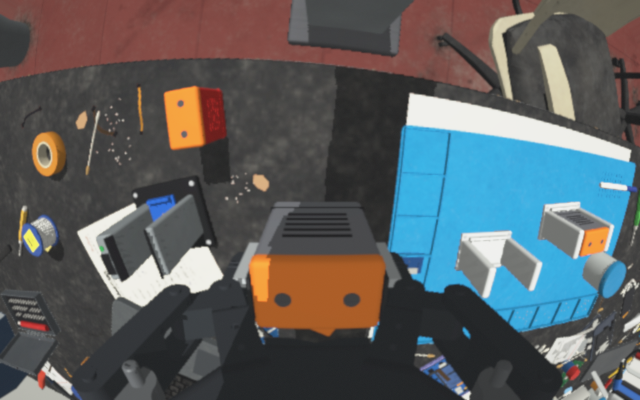

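Request:
{"api": "move_arm", "payload": {
  "claw": [0.4,0.4,0.4,0.4,0.4,0.4,0.4,0.4],
  "dp": [
    [0,0,0],
    [0,0,0],
    [0,0,0],
    [0,0,0],
    [0,0,0],
    [0,0,0],
    [0,0,0],
    [0,0,0]
  ],
  "turn": [
    [0,0,0.07],
    [0,0,0.15],
    [0,0,0.15],
    [0,0,0.15],
    [0,0,0.15],
    [0,0,0.15],
    [0,0,0.15],
    [0,0,0.15]
  ]
}}

```text
clock: 16.38
position: [0.439, -0.0572, 0.1974]
ee_rot: [0.924, 0.382, -0.002, -0.0]
ft_force: [0.0, -0.0, -3.3]
grip_width: 0.625
```

Request:
{"api": "move_arm", "payload": {
  "claw": [0.4,0.4,0.4,0.4,0.4,0.4,0.4,0.4],
  "dp": [
    [0,0,0],
    [0,0,0],
    [0,0,0],
    [0,0,0],
    [0,0,0],
    [0,0,0],
    [0,0,0],
    [0,0,0]
  ],
  "turn": [
    [0,0,0.15],
    [0,0,0.15],
    [0,0,0.15],
    [0,0,0.15],
    [0,0,0.06],
    [0,0,0],
    [0,0,0],
    [0,0,0]
  ]
}}

```text
clock: 17.05
position: [0.4397, -0.0571, 0.1985]
ee_rot: [0.991, 0.136, -0.001, 0.0]
ft_force: [-0.5, -0.6, -3.6]
grip_width: 0.623
```

Request:
{"api": "move_arm", "payload": {
  "claw": [0.4,0.4,0.4,0.4,0.4,0.4,0.4,0.4],
  "dp": [
    [0.009,0.07,0],
    [0.017,0.15,0],
    [0.017,0.15,0],
    [0.017,0.15,0],
    [0.017,0.15,0],
    [0.017,0.15,0],
    [0.009,0.076,0],
    [0,0,0]
  ],
  "turn": [
    [0,0,0],
    [0,0,0],
    [0,0,0],
    [0,0,0],
    [0,0,0],
    [0,0,0],
    [0,0,0],
    [0,0,0]
  ]
}}

```text
clock: 17.72
position: [0.5082, -0.2278, 0.1989]
ee_rot: [0.991, 0.134, -0.001, 0.001]
ft_force: [-1.2, 0.5, -4.5]
grip_width: 0.622
```

Request:
{"api": "move_arm", "payload": {
  "claw": [0.4,0.4,0.4],
  "dp": [
    [0,0,0],
    [0,0,0],
    [0,0,0]
  ],
  "turn": [
    [0,0,0],
    [0,0,0],
    [0,0,0]
  ]
}}

```text
clock: 17.97
position: [0.5082, -0.2229, 0.1992]
ee_rot: [0.991, 0.136, -0.0, -0.0]
ft_force: [-0.7, -0.2, -3.5]
grip_width: 0.621
```

Run:
```python
from h import *
f=[];p=[]
w=cams.camera('wrist')[:,:,::-1].copy();cv2.imwrite('pics/w10.png',w)
w=cams.camera('scene')[:,:,::-1].copy();cv2.imwrite('pics/s10.png',cv2.resize(w[150:300,280:460],None,fx=4,fy=4,interpolation=cv2.INTER_CUBIC))
o=manip.get_obs()
print(o['position'],o['clock'],o['grip_width'],o['ft_force'],o['joint_pos'].round(2))
t=toolmove((.509,-.224,.20),np.radians(15.6),o);print(t)
```

```text
[ 0.50835925 -0.22300945  0.19950005] 18.0667 0.6203804584741035 [ 0.31255939 -0.1604407  -3.53759608] [-0.35  0.24  0.8   1.73 -0.18  1.25  0.76]
(array([ 0.00034946,  0.0011265 , -0.00050058]), array([-0.0404635 , -0.02720237,  0.07882299]))
```

View pics/w10.png

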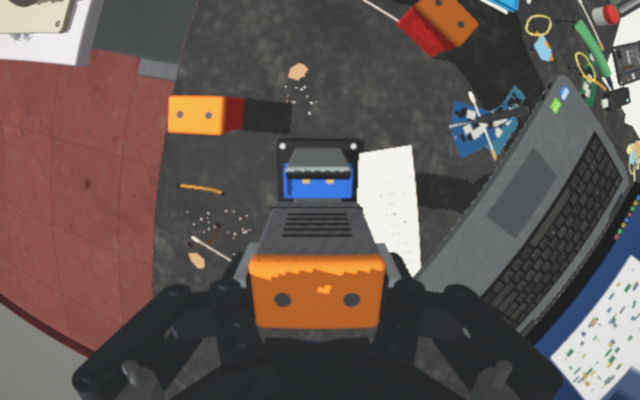

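View pics/s10.png

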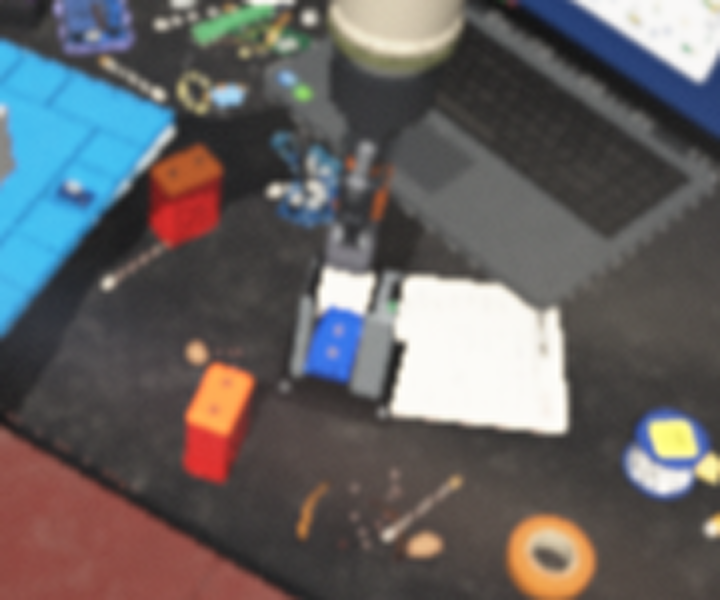

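Run:
```python
from h import *
o=manip.get_obs();w=cv2.imread('pics/w10.png')
cv2.imwrite('pics/c10.png',cv2.resize(w[130:220,265:375],None,fx=6,fy=6,interpolation=cv2.INTER_CUBIC))
a=onz('wrist',282.5,146.5,.012,o);b=onz('wrist',353.5,145,.012,o);print(a,b,np.degrees(np.arctan2(*(b-a)[1::-1])))
c=np.radians(15.7);ex=np.array([np.cos(c),np.sin(c)]);ey=np.array([-ex[1],ex[0]])
print((a+b)[:2]/2-.032*ey)
```

```text
[ 0.46491857 -0.20480556  0.012     ] [ 0.53814271 -0.18258638  0.012     ] 16.87992821208946
[ 0.51018986 -0.2245021 ]
```

View pics/c10.png

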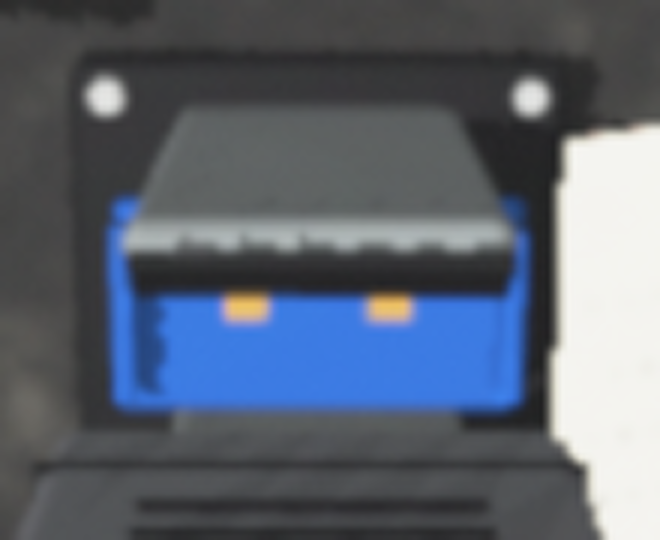

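Request:
{"api": "move_arm", "payload": {
  "claw": [0.4,0.4,0.4,0.4,0.4,0.4],
  "dp": [
    [0.004,0.007,0],
    [0,0,0.07],
    [0,0,0.07],
    [0,0,0.07],
    [0,0,0],
    [0,0,0]
  ],
  "turn": [
    [0,0,0],
    [0,0,0],
    [0,0,0],
    [0,0,0],
    [0,0,0],
    [0,0,0]
  ]
}}

```text
clock: 18.57
position: [0.5092, -0.2249, 0.1574]
ee_rot: [0.991, 0.136, -0.0, -0.0]
ft_force: [-0.0, 0.2, -4.0]
grip_width: 0.622
```

Request:
{"api": "move_arm", "payload": {
  "claw": [0.4,0.4,0.4,0.4,0.4,0.4],
  "dp": [
    [0,0,0.07],
    [0,0,0.08],
    [0,0,0.08],
    [0,0,0.05],
    [0,0,0],
    [0,0,0]
  ],
  "turn": [
    [0,0,0],
    [0,0,0],
    [0,0,0],
    [0,0,0],
    [0,0,0],
    [0,0,0]
  ]
}}

```text
clock: 19.07
position: [0.5096, -0.2252, 0.102]
ee_rot: [0.991, 0.136, -0.0, -0.0]
ft_force: [-1.9, 2.3, -4.9]
grip_width: 0.623
```

Request:
{"api": "move_arm", "payload": {
  "claw": [0.4,0.4,0.4,0.4,0.4],
  "dp": [
    [0,-0.004,0.03],
    [0,0,0.035],
    [0,0,0.03],
    [0,0,0],
    [0,0,0]
  ],
  "turn": [
    [0,0,0],
    [0,0,0],
    [0,0,0],
    [0,0,0],
    [0,0,0]
  ]
}}

```text
clock: 19.48
position: [0.509, -0.2245, 0.0822]
ee_rot: [0.991, 0.135, -0.0, -0.0]
ft_force: [0.1, -0.4, -3.7]
grip_width: 0.621
```

Run:
```python
from h import *
w=cams.camera('wrist')[:,:,::-1].copy();cv2.imwrite('pics/w11.png',w)
o=manip.get_obs();print(o['position'],o['ft_force'],o['torque'])
```

```text
[ 0.50925752 -0.22459668  0.08252202] [-0.76785006  0.05423596 -4.24550661] [ 0.047687    0.00399962 -0.01204074]
```

View pics/w11.png

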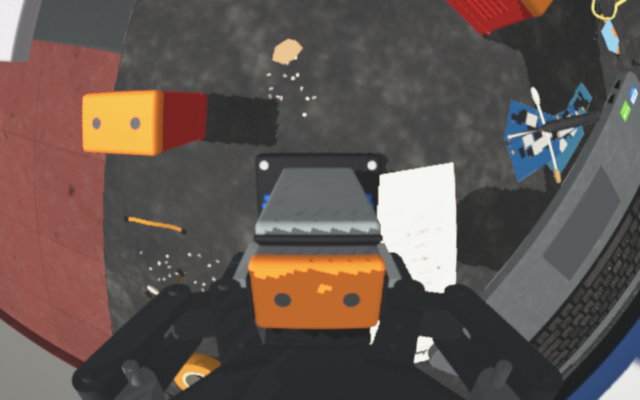

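The pack is inside the walls and between the tray rims, with no side force. I'm pressing now.

Request:
{"api": "move_arm", "payload": {
  "claw": [0.4,0.4,0.4,0.4,0.4],
  "dp": [
    [0,0,0.01],
    [0,0,0.01],
    [0,0,0.01],
    [0,0,0],
    [0,0,0]
  ],
  "turn": [
    [0,0,0],
    [0,0,0],
    [0,0,0],
    [0,0,0],
    [0,0,0]
  ]
}}

```text
clock: 19.95
position: [0.5096, -0.2247, 0.0768]
ee_rot: [0.991, 0.135, 0.0, 0.0]
ft_force: [-0.5, 0.3, 2.9]
grip_width: 0.62
```

Request:
{"api": "move_arm", "payload": {
  "claw": [0.4,0.4,0.4,0.4,0.4,0.4,0.4],
  "dp": [
    [0,0,0.015],
    [0,0,0.015],
    [0,0,0.015],
    [0,0,0.01],
    [0,0,0],
    [0,0,0],
    [0,0,0]
  ],
  "turn": [
    [0,0,0],
    [0,0,0],
    [0,0,0],
    [0,0,0],
    [0,0,0],
    [0,0,0],
    [0,0,0]
  ]
}}

```text
clock: 20.53
position: [0.5095, -0.2246, 0.0657]
ee_rot: [0.991, 0.136, 0.0, 0.0]
ft_force: [2.9, -1.6, 3.0]
grip_width: 0.621
```

Request:
{"api": "move_arm", "payload": {
  "claw": [0.4,0.4,0.4,0.4,0.4],
  "dp": [
    [0,0,0.01],
    [0,0,0.007],
    [0,0,0],
    [0,0,0],
    [0,0,0]
  ],
  "turn": [
    [0,0,0],
    [0,0,0],
    [0,0,0],
    [0,0,0],
    [0,0,0]
  ]
}}

```text
clock: 20.95
position: [0.5096, -0.2246, 0.0628]
ee_rot: [0.991, 0.135, 0.0, 0.0]
ft_force: [-1.3, -0.1, 12.3]
grip_width: 0.625
```

Request:
{"api": "move_arm", "payload": {
  "claw": [0.4,0.4,0.4,0.4],
  "dp": [
    [0,0,0.006],
    [0,0,0],
    [0,0,0],
    [0,0,0]
  ],
  "turn": [
    [0,0,0],
    [0,0,0],
    [0,0,0],
    [0,0,0]
  ]
}}

```text
clock: 21.28
position: [0.5097, -0.2247, 0.0621]
ee_rot: [0.991, 0.135, 0.001, -0.0]
ft_force: [-3.7, 1.7, 19.1]
grip_width: 0.623
```

Request:
{"api": "move_arm", "payload": {
  "claw": [0.4,0.4,0.4,0.4],
  "dp": [
    [0,0,0.006],
    [0,0,0],
    [0,0,0],
    [0,0,0]
  ],
  "turn": [
    [0,0,0],
    [0,0,0],
    [0,0,0],
    [0,0,0]
  ]
}}

```text
clock: 21.62
position: [0.5097, -0.2247, 0.0617]
ee_rot: [0.991, 0.135, 0.001, -0.0]
ft_force: [-7.1, 3.2, 29.8]
grip_width: 0.626
```

Run:
```python
from h import *
w=cams.camera('wrist')[:,:,::-1].copy();cv2.imwrite('pics/w12.png',w)
o=manip.get_obs();print(o['position'],o['ft_force'],o['torque'])
```

```text
[ 0.50967601 -0.22467702  0.06169098] [-7.06562193  4.44697479 30.15943691] [ 0.51369099  1.8675196  -0.01299071]
```

View pics/w12.png

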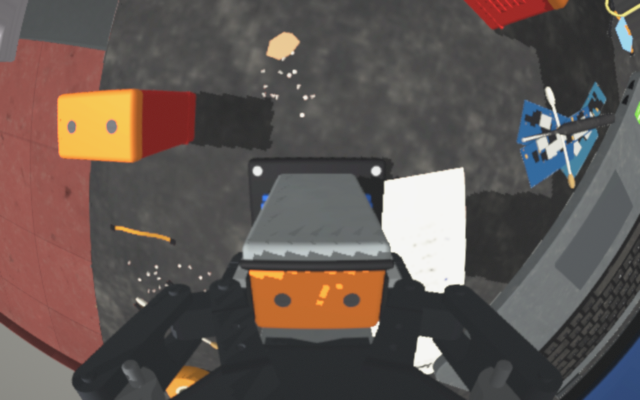

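The hard stop is reached: about 10 N for 0.4 mm. I'm easing off, letting go and retreating upward.

Request:
{"api": "move_arm", "payload": {
  "claw": [0.4,0.4,0.8,1,1,1,1,1],
  "dp": [
    [0,0,-0.012],
    [0,0,0],
    [0,0,0],
    [0,0,0],
    [0,0,0],
    [0,0,0],
    [0,0,0],
    [0,0,0]
  ],
  "turn": [
    [0,0,0],
    [0,0,0],
    [0,0,0],
    [0,0,0],
    [0,0,0],
    [0,0,0],
    [0,0,0],
    [0,0,0]
  ]
}}

```text
clock: 22.33
position: [0.509, -0.2243, 0.0618]
ee_rot: [0.991, 0.136, -0.0, -0.0]
ft_force: [-0.5, 0.0, 0.5]
grip_width: 1.0
```

Run:
```python
from h import *
w=cams.camera('wrist')[:,:,::-1].copy();cv2.imwrite('pics/w13.png',w)
o=manip.get_obs();print(o['position'],o['ft_force'],o['torque'],o['grip_width'])
```

```text
[ 0.50908751 -0.2243298   0.06189872] [ 0.2100474  -0.39451037 -0.01693031] [-0.00170581 -0.05819558 -0.00086701] 0.9993834571318775
```

View pics/w13.png

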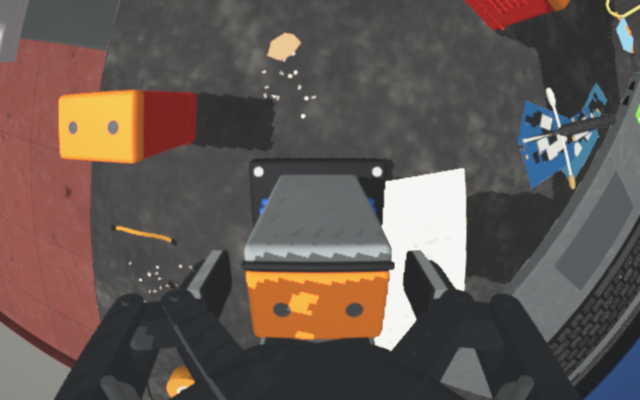

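Released. Now I'm rising clear of the dock, then backing off to see it.

Request:
{"api": "move_arm", "payload": {
  "claw": [1,1,1,1,1,1,1,1],
  "dp": [
    [0,0,-0.05],
    [0,0,-0.15],
    [0,0,-0.2],
    [0,0,-0.2],
    [0,0,-0.2],
    [0,-0.15,-0.1],
    [0,-0.15,0],
    [0,0,0]
  ],
  "turn": [
    [0,0,0],
    [0,0,0],
    [0,0,0],
    [0,0,0],
    [0,0,0],
    [0,0,0],
    [0,0,0],
    [0,0,0]
  ]
}}

```text
clock: 23.05
position: [0.4934, -0.1621, 0.244]
ee_rot: [0.99, 0.138, 0.002, -0.001]
ft_force: [0.2, 0.6, -0.8]
grip_width: 0.996
```

Request:
{"api": "move_arm", "payload": {
  "claw": [1,1,1,1,1,1,1,1],
  "dp": [
    [0,0,0],
    [0,0,0],
    [0,0,0],
    [0,0,0],
    [0,0,0],
    [0,0,0],
    [0,0,0],
    [0,0,0]
  ],
  "turn": [
    [0,0,-0.15],
    [0,0,-0.15],
    [0,0,-0.15],
    [0,0,-0.15],
    [0,0,-0.15],
    [0,0,-0.15],
    [0,0,-0.15],
    [0,0,-0.15]
  ]
}}

```text
clock: 23.72
position: [0.4929, -0.1669, 0.2427]
ee_rot: [0.82, 0.573, 0.0, 0.0]
ft_force: [0.2, 0.1, 0.2]
grip_width: 1.004
```

Request:
{"api": "move_arm", "payload": {
  "claw": [1,1,1,1,1],
  "dp": [
    [0,0,0],
    [0,0,0],
    [0,0,0],
    [0,0,0],
    [0,0,0]
  ],
  "turn": [
    [0,0,-0.15],
    [0,0,-0.15],
    [0,0,0],
    [0,0,0],
    [0,0,0]
  ]
}}

```text
clock: 24.13
position: [0.493, -0.1668, 0.2424]
ee_rot: [0.75, 0.662, 0.0, 0.0]
ft_force: [-0.8, 0.6, 0.1]
grip_width: 1.001
```

Run:
```python
from h import *
o=manip.get_obs();print(o['position'],o['clock'])
w=cams.camera('wrist')[:,:,::-1].copy();cv2.imwrite('pics/w14.png',w)
s=cams.camera('scene')[:,:,::-1];cv2.imwrite('pics/s14.png',cv2.resize(s[150:290,180:420],None,fx=3.3,fy=3.3,interpolation=cv2.INTER_CUBIC))
t=cams.camera('top')[:,:,::-1].copy();cv2.imwrite('pics/t14.png',t)
for z in (.08,.102,.108,.12):
    print(z,orange(rect(w,'wrist',.46,.56,-.28,-.17,z,3000,o),.56,-.17,3000),orange(rect(t,'top',.46,.56,-.28,-.17,z,3000),.56,-.17,3000))
```

```text
[ 0.49304628 -0.16676617  0.24235247] 24.1333
0.08 [(array([ 0.5172, -0.2315], dtype=float32), np.float32(15.4), array([40. , 59.1], dtype=float32))] []
0.102 [(array([ 0.5102, -0.2263], dtype=float32), np.float32(15.4), array([37.1, 54.9], dtype=float32))] []
0.108 [(array([ 0.5082, -0.2249], dtype=float32), np.float32(15.3), array([36.4, 53.7], dtype=float32))] []
0.12 [(array([ 0.5044, -0.2221], dtype=float32), np.float32(15.4), array([34.8, 51.4], dtype=float32))] []
```

View pics/w14.png

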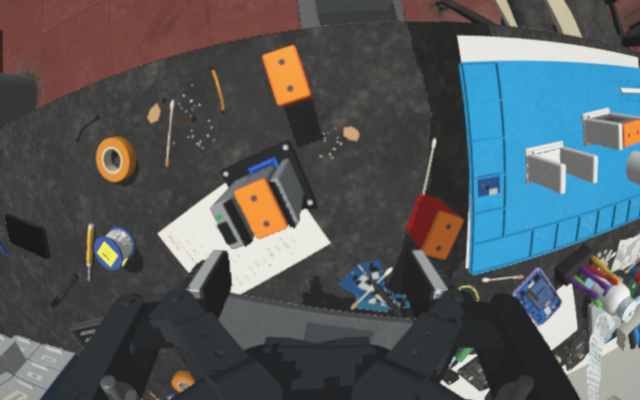

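View pics/s14.png

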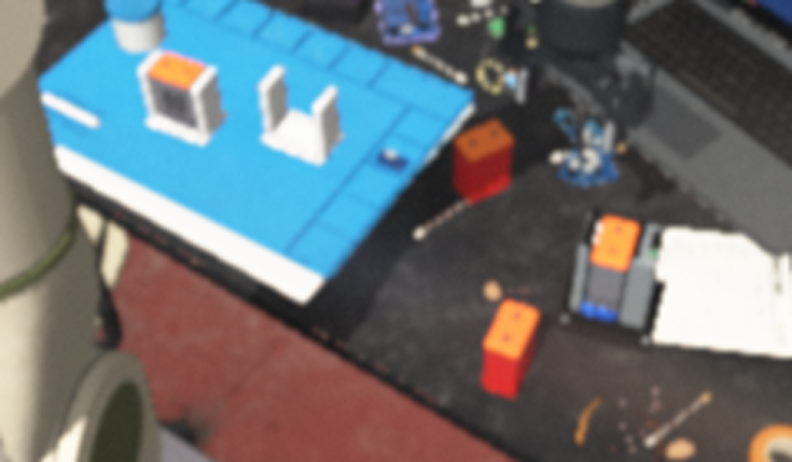

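The top face fits 54 mm, and the dock centre, only at a height of about 0.108 m, so the tray is latched. Pack A stands in its holder and nothing else has moved, so I'm handing in.

Run:
```python
from h import *
print(manip.hand_in(), manip.get_obs()['clock'])
```

```text
the job is handed in; nothing more can be done
the job is handed in; nothing more can be done
```

The heavy pack is in the dock's blue tray, pressed to the stop and latched down. The empty pack is standing in its own holder.

- **Weighing:** I lifted both packs. The one in the left holder pulled about 1.5 N (about 0.14 kg, empty), so I put it back. The other pulled about 4.2 N (about 0.43 kg, heavy).
- **Docking:** I set the heavy pack down on the bare bench, took it again by its narrow ends and lowered it into the tray with no lasting side force. I pressed once, until the force rose steeply to about 30 N at 18.8 mm of travel, then eased off, let go and drew the arm clear.
- **Last checks:** After release, the wrist picture puts the top of the heavy pack at about 0.108 m. That matches the latched tray; an unlatched tray would put it at 0.120 m. The pack's position also agrees with the dock centre to about 1.5 mm.
- **Other things on the bench:** In the wrist and scene pictures both packs are upright, and the red look-alikes and other items looked unmoved.
- **Failed check:** The top-camera version of the height check found nothing, so the latched height rests on the wrist camera alone. The job took about 24 s.

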